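Lock the open cover stud on the dust box

ROBOT

A 6-joint arm with a two-finger parallel gripper is mounted at the origin on the work surface. World frame = base frame: x ahead of the robot, y to its left, z up, the work surface at z = 0. Lengths are in m, angles in rad, forces in N, time in s.
With the tool pointing down it reaches from about 0.325 to 0.85 m from the base axis. Payload 15.5 kg.
Tool frame: the origin (TCP) lies between the finger pads; the fingertips stand 14 mm ahead of it and the grasp point (between the pads) lies 5 mm behind it; z points along the fingers, x is the direction in which the jaws open and shut, and the axes are right-handed (so a half turn about z gives the same grasp; the last joint's range is limited). The gripper opens to 91 mm and grips with 3 to 60 N. Pads are 32 mm wide; open, the fingers measure 118 mm over their backs; the gripper's body (76 mm by 178 mm) begins 60 mm behind the grasp point.
Start: joints at [-1.351, 0.494, 1.345, -0, 1.302, -0.096], TCP at [0.194, -0.594, 0.228] pointing down, gripper open.
Joint ranges: [-2.91, 2.91], [-0.82, 2.16], [0.22, 2.67], [-1.22, 4.37], [0.12, 2.79], [-3.08, 3.08]. Speed limits (rad/s): [1.89, 1.89, 2.57, 3.01, 3.01, 3.01].

INTERFACE

Orientations are given as a unit quaternion [w, x, y, z].
In Python, from plant import state, grab_frame, camera_params, sign_off gives the robot as it stands. The module is installed in compiled form; this text tells all that it offers.
- The arm moves only by the tool carry_out, never from a script. Its argument "series" is a list of rows, each a list of 6 numbers: the shift along the tool's x, y, z in mm, then the turn, a rotation vector about the tool's x, y, z in degrees. In form: [[x, y, z, wx, wy, wz], ...]. A call has 1 to 5 rows; each row is the pose to reach, as a shift and turn from the pose measured when the call began, along the tool's axes at that moment; what a row does not reach only later rows make up. A row lasts 1/12 s, in which the tool goes at most 41.7 mm and 7.16 degrees, less where a joint would pass 70% of its speed; a pose out of reach is approached as far as the arm can. A call with a gripper value outside its range is refused whole. "jaw" is the finger opening in mm, from 0 to 91.2, set as the call begins (left out, the last holds). The fingers move at their own pace and stop on an object; the grip force is fixed at half the most. Time passes only in rows, so rows that repeat a pose let the fingers close. It gives the time, the measured TCP pose, the force and the opening at its end, in the units of the state.
- state(): the state, without advancing time (a new reading comes with each control period).
- grab_frame(name): name is "side" or "top" or "wrist"; returns the picture (400x640x3 uint8, red, green, blue); there is no depth.
- camera_params(name): a dict with "fx", "fy", "cx", "cy" (pixels), "cam_to_world" (4x4, takes a point from camera to world coordinates). Camera axes: x right, y up, looking along -z (the intrinsics and any distortion apply to the point x, -y, -z); pixel columns grow to the right and rows downward; lengths in m; the calibration is good to about 2 mm. A picture is of the moment at which its call begins: read the wrist's pose just before it. camera_params takes no time and is no camera call; for the wrist camera it gives the pose at the moment of the call.
- sign_off(): hands the job in, once; it reports no verdict.
The state is a dict: "clock": time; "qpos": joint angles; "dq": joint speeds; "joint_efforts": joint torques, N m; "tool_pos": TCP position; "eef_rot": TCP orientation; "ft_force": force on the tool from outside, world axes, zero at the start; "ft_torque": the same for the moment, N m; "opening": finger opening in m.
Only numpy, scipy, OpenCV 4.12 (cv2) and the standard library are available. Lean on these libraries where they do the work, as an engineer would, in place of code of your own. Each camera call takes 0.05 s, during which the arm holds its last target.

TASK

One of the two orange wing studs on the dust box's clean-out cover has been left open: it stands proud, with its wing across the cover. Push it in against its spring and turn it clockwise (seen from above) about a quarter turn until it locks, then let go. Leave the other stud locked as it is.

Things in the scene. Friction and masses are not known exactly. Their poses are not given: they have to be found in the camera images.
- stud_grip (a point): Middle of the open stud's orange wing, on its axis. Wing 42 x 14 mm, top 12 mm above; x along its length, y through its thickness (grip along y), z up. Its black 50 mm round flange has its upper face 22 mm below the point, its underside 20 mm above the cover while out. All moves with the stud. Open: wing across the cover (along its short side), 5 mm prouder than the other stud; which place it holds varies.
- stud_in (a joint): How far the open stud is pushed down, m. 0: fully out, as it starts; 0.016: bottomed. Its spring pushes back with 5 N at 0, 12 N at 0.016. It turns only while more than 0.009 in (aim for 0.0125). Turned far enough and let go, it springs up into the notch of the lock and rests at 0.005.
- stud_turn (a joint): Turn of the open stud, rad, clockwise seen from above. 0 to 0.05: open; 1.45 (83 degrees): end stop. Beyond about 1.14 (65 degrees) its cross pin is past the ledge and springs up into the notch when let go; aim for 1.4. Friction only 0.02 N m.
- mate_turn (a joint): Turn of the other, identical, locked stud (1.35 to 1.45 rad, clockwise from above), wing along the long side of the cover. Both sit on the aluminium cover of a low blue dust-extraction box (200 x 320 mm, 90 mm tall, place and yaw vary), 180 mm apart along its long side, with a grey bar handle 27 mm tall midway. Leave alone.

How it is judged:
At the end, for the whole second after the job is handed in: The open stud is released and locked: turned clockwise by more than 1.05 rad (60 degrees), not turning, and sprung up into its notch (3 to 7.5 mm in). The other stud is still locked (turn above 1.05 rad) (value of joint each of stud_turn, mate_turn above 1.05 rad and value of joint stud_in between 0.003 and 0.0075 m and velocity of joint stud_turn between -0.1 and 0.1 rad/s); the robot touches nothing.
It fails at once if the other stud, already locked, is turned loose (value of joint mate_turn below 1.05 rad).
It also fails if it takes over 32 s, if anything falls off the work surface, if the arm or the gripper's body presses on something with over 40 N, if the wrist force passes 120 N, or if a joint passes its speed limit or range.

## Working session

There is one attempt and no reset: what is moved stays moved. The work goes in short steps, Python scripts to look and compute and a tool call to move; the robot and the scene stay as the last step left them, time stands still between calls to the robot, and variables do not carry over. Pictures are saved under pics/ and viewed, and the job is handed in when it is done.

Besides the shell and the picture viewer there is one more tool, called after ">>>" as name([rows], argument=value, ...), one row to a line, values as JSON. carry_out: Moves the arm, as the interface text tells. Its arguments: {"type":"object","properties":{"series":{"type":"array","items":{"type":"array","items":{"type":"number"}}},"jaw":{"type":"number"}},"required":["series"]}

```bash
mkdir -p pics; python3 - <<'E'
from plant import *
import cv2
print(state())
for n in ("top","side","wrist"):
    p=camera_params(n); print(n,{k:(v if not hasattr(v,'round') else v.round(4).tolist() if hasattr(v,'tolist') else v) for k,v in p.items()})
    im=grab_frame(n); cv2.imwrite(f"pics/{n}0.png",im[:,:,::-1])
print(state()['clock'])
E
```

```text
{'clock': 0.0, 'qpos': array([-1.35153179e+00,  4.94212875e-01,  1.34611895e+00, -6.01492697e-06,
        1.30252869e+00, -9.54846507e-02]), 'dq': array([ 3.12769593e-04, -9.37264913e-04,  1.43803655e-03,  7.89440056e-05,
       -1.51960165e-03,  6.60339685e-04]), 'joint_efforts': array([ 7.17752759e-03, -8.78798676e+01, -3.81849289e+01,  7.11504067e-02,
        5.31646342e-02, -1.15073585e-04]), 'tool_pos': array([ 0.19341613, -0.59393213,  0.22732393]), 'eef_rot': array([-4.17503119e-04,  8.09190640e-01, -5.87545833e-01, -4.77045707e-04]), 'ft_force': array([-0.78584887,  0.08299379,  0.51556345]), 'ft_torque': array([0.057397  , 0.0174488 , 0.02901074]), 'opening': 0.09142405955823757}
top {'fx': 444.2273813378847, 'fy': 444.2273813378847, 'cx': 316.4901495888298, 'cy': 201.01367011674895, 'cam_to_world': [[-0.0217, 0.9899, -0.1404, 0.4573], [-0.9997, -0.0201, 0.0133, 0.0724], [0.0103, 0.1406, 0.99, 0.8981], [0.0, 0.0, 0.0, 1.0]]}
side {'fx': 361.6626997903327, 'fy': 361.6626997903327, 'cx': 325.05461657098846, 'cy': 196.04677365467595, 'cam_to_world': [[-0.855, 0.3994, -0.3309, 0.3689], [-0.5183, -0.6803, 0.5182, 0.3936], [-0.0182, 0.6146, 0.7886, 0.6781], [0.0, 0.0, 0.0, 1.0]]}
wrist {'fx': 280.20348896533403, 'fy': 280.20348896533403, 'cx': 318.52413574006516, 'cy': 203.63803750367245, 'cam_to_world': [[0.3091, 0.9099, 0.2767, 0.272], [-0.951, 0.296, 0.0891, -0.5669], [-0.0009, -0.2907, 0.9568, 0.384], [0.0, 0.0, 0.0, 1.0]]}
0.15
```

View pics/top0.png

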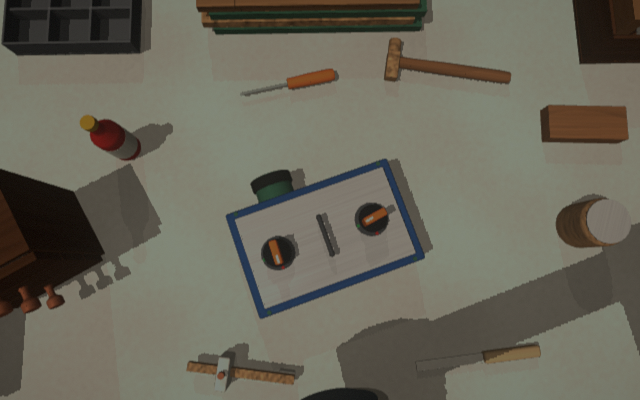

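View pics/side0.png

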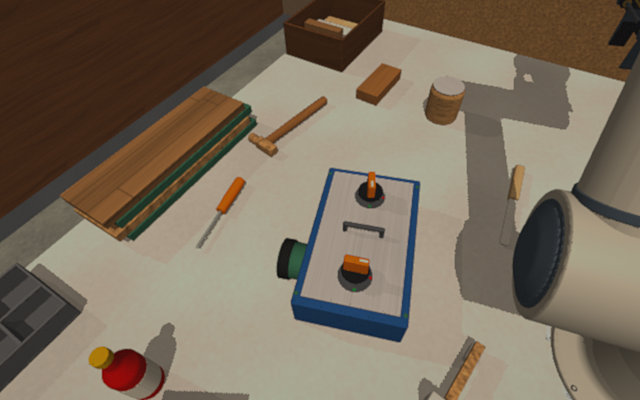

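View pics/wrist0.png

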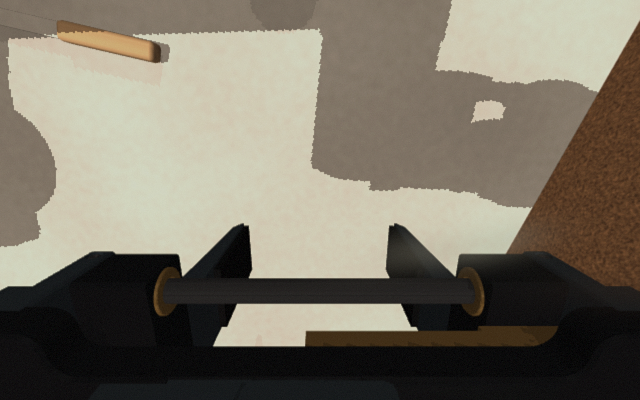

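The top view shows the open stud at about (277,252), with its wing across the cover. The locked one is at (374,217), with its wing along the long side. I'll zoom in and triangulate.

```bash
python3 - <<'E'
import cv2
t=cv2.imread("pics/top0.png");s=cv2.imread("pics/side0.png")
a=cv2.resize(t[225:285,240:310],None,fx=8,fy=8,interpolation=cv2.INTER_CUBIC)
b=cv2.resize(s[240:300,325:395],None,fx=8,fy=8,interpolation=cv2.INTER_CUBIC)
for im,(x0,y0) in((a,(240,225)),(b,(325,240))):
    for k in range(0,70,10):
        cv2.putText(im,str(x0+k),(k*8,10),0,.35,(255,255,0),1);cv2.putText(im,str(y0+k),(0,k*8+4),0,.35,(255,255,0),1)
cv2.imwrite("pics/za.png",a);cv2.imwrite("pics/zb.png",b)
E
```

```text
(no output)
```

View pics/za.png

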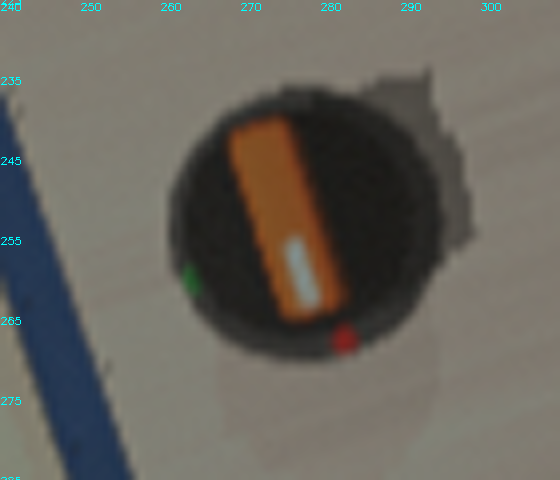

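View pics/zb.png

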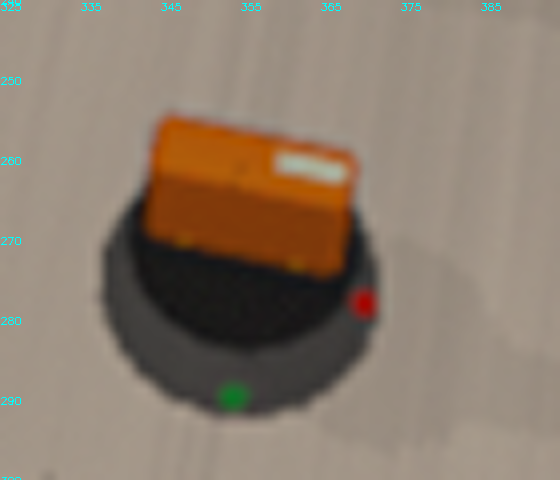

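```bash
cat > h.py <<'E'
import numpy as np
from plant import *
def ray(n,u,v,p=None):
    p=p or camera_params(n);T=np.array(p['cam_to_world'])
    d=np.array([(u-p['cx'])/p['fx'],-(v-p['cy'])/p['fy'],-1]);d=T[:3,:3]@d
    return T[:3,3],d
def tri(*rs):
    A=[];b=[]
    for o,d in rs:
        d=d/np.linalg.norm(d);P=np.eye(3)-np.outer(d,d);A.append(P);b.append(P@o)
    A=np.vstack(A);b=np.hstack(b);x=np.linalg.lstsq(A,b,rcond=None)[0]
    return x,np.linalg.norm(A@x-b)
def atz(n,u,v,z):
    o,d=ray(n,u,v);return o+d*(z-o[2])/d[2]
def proj(n,X,p=None):
    p=p or camera_params(n);T=np.array(p['cam_to_world']);c=T[:3,:3].T@(np.array(X)-T[:3,3])
    return p['cx']+p['fx']*c[0]/-c[2],p['cy']-p['fy']*c[1]/-c[2]
E
python3 - <<'E'
from h import *
np.set_printoptions(precision=4,suppress=True)
S=lambda x,y:(240+x/8-.5+.06,225+y/8-.5+.06); D=lambda x,y:(325+x/8-.44,240+y/8-.44)
for a,b in(((286,219),(254,163)),): print(tri(ray('top',*S(*a)),ray('side',*D(*b))))
for z in(.15,.155,.16):
  a=atz('top',*S(230,135),z);b=atz('top',*S(285,320),z);a2=atz('top',*S(290,122),z);b2=atz('top',*S(338,305),z);print(z,a,b,np.linalg.norm(a-b),np.degrees(np.arctan2(*(a-b)[[1,0]])),np.degrees(np.arctan2(*(a2-b2)[[1,0]])),(a+b+a2+b2)/4)
# box corners top
cs=[atz('top',u,v,.09) for u,v in((388,160),(424,258),(261,315),(228,214))]
print(np.array(cs));
for i in range(4):
  d=cs[i]-cs[i-1];print(np.linalg.norm(d),np.degrees(np.arctan2(d[1],d[0])))
E
```

```text
(array([0.4787, 0.1331, 0.1494]), np.float64(8.429625537343852e-05))
0.15 [0.4965 0.1447 0.15  ] [0.4578 0.1335 0.15  ] 0.040237824331241116 16.140208014250543 14.161370072715606 [0.4785 0.1332 0.15  ]
0.155 [0.4962 0.1442 0.155 ] [0.4578 0.1331 0.155 ] 0.039968882948991764 16.14020801425054 14.161370072715616 [0.4784 0.1328 0.155 ]
0.16 [0.496  0.1437 0.16  ] [0.4578 0.1327 0.16  ] 0.039699941566742475 16.140208014250543 14.16137007271561 [0.4782 0.1324 0.16  ]
[[ 0.6464 -0.0734  0.09  ]
 [ 0.4638 -0.1306  0.09  ]
 [ 0.37    0.1642  0.09  ]
 [ 0.5512  0.2237  0.09  ]]
0.31199031965879614 -72.23270500082735
0.19132029611886334 -162.61401133999584
0.30941093183516194 107.64012661963531
0.19063380013440281 18.160096197534365
```

```bash
cat >> h.py <<'E'
from scipy.spatial.transform import Rotation as Rn
def plan(pos,yaw):
    s=state();q=s['eef_rot'];R=Rn.from_quat([q[1],q[2],q[3],q[0]])
    x=np.array([np.cos(np.radians(yaw)),np.sin(np.radians(yaw)),0]);z=np.array([0,0,-1.]);y=np.cross(z,x)
    Rt=Rn.from_matrix(np.c_[x,y,z])
    sh=R.inv().apply(np.array(pos)-s['tool_pos'])*1000
    print('clock',s['clock'],'pos',s['tool_pos'].round(4),'q',s['qpos'].round(3),'F',s['ft_force'].round(2),'open',round(s['opening'],4))
    print('shift',sh.round(1),'rot',np.degrees((R.inv()*Rt).as_rotvec()).round(2))
E
python3 -c "
from h import *
plan([.4787,.1331,.22],107.2)"
```

```text
clock 0.15 pos [ 0.1935 -0.594   0.2275] q [-1.351  0.494  1.346 -0.     1.302 -0.095] F [-0.69  0.11 -0.25] open 0.0911
shift [-603.1 -496.3    8.1] rot [-8.0000e-02 -1.0000e-02 -1.7916e+02]
```

>>> carry_out([
  [-30,-25,-3,0,0,-7],
  [-60,-50,-6,0,0,-14],
  [-90,-75,-9,0,0,-21],
  [-120,-100,-12,0,0,-28],
  [-150,-125,-15,0,0,-35],
], jaw=60)

```text
clock: 0.57
tool_pos: [0.266, -0.4108, 0.2425]
eef_rot: [-0.001, 0.949, -0.314, -0.0]
ft_force: [1.3, -0.4, 0.4]
opening: 0.0617
```

```bash
python3 -c "
from h import *
plan([.4787,.1331,.22],107.2)"
```

```text
clock 0.5667 pos [ 0.266  -0.4108  0.2425] q [-1.118  0.288  1.649  0.     1.206 -0.479] F [ 1.27 -0.44  0.43] open 0.0617
shift [-154.  -563.3   23.2] rot [-9.0000e-02 -4.0000e-02 -1.4384e+02]
```

>>> carry_out([
  [-8,-30,0,0,0,-7],
  [-16,-60,0,0,0,-14],
  [-24,-90,0,0,0,-21],
  [-32,-120,0,0,0,-28],
  [-40,-150,0,0,0,-35],
])

```text
clock: 0.98
tool_pos: [0.3236, -0.2651, 0.2427]
eef_rot: [-0.001, 1.0, -0.011, -0.0]
ft_force: [1.0, 0.3, 0.1]
opening: 0.0599
```

```bash
python3 -c "
from h import *
plan([.4787,.1331,.22],107.2)"
```

```text
clock 0.9833 pos [ 0.3236 -0.2651  0.2427] q [-8.300e-01  1.840e-01  1.798e+00  1.000e-03  1.160e+00 -8.070e-01] F [1.03 0.34 0.15] open 0.0599
shift [ 145.9 -401.6   23.2] rot [-7.0000e-02 -6.0000e-02 -1.0851e+02]
```

>>> carry_out([
  [12,-35,0,0,0,-7],
  [24,-70,0,0,0,-14],
  [36,-105,0,0,0,-21],
  [48,-140,0,0,0,-28],
  [60,-170,0,0,0,-35],
])

```text
clock: 1.4
tool_pos: [0.3875, -0.0943, 0.243]
eef_rot: [-0.001, 0.956, 0.293, 0.0]
ft_force: [0.8, -1.2, 0.3]
opening: 0.0601
```

```bash
python3 -c "
from h import *
plan([.4787,.1331,.22],107.2)"
```

```text
clock 1.4 pos [ 0.3875 -0.0943  0.243 ] q [-3.900e-01  1.550e-01  1.837e+00  1.000e-03  1.151e+00 -9.850e-01] F [ 0.78 -1.23  0.28] open 0.0601
shift [ 202.9 -137.3   23.3] rot [-5.000e-02 -8.000e-02 -7.316e+01]
```

>>> carry_out([
  [32,-22,0,0,0,-7],
  [64,-44,0,0,0,-14],
  [96,-66,0,0,0,-21],
  [128,-88,0,0,0,-28],
  [160,-108,0,0,0,-35],
])

```text
clock: 1.82
tool_pos: [0.4596, 0.087, 0.2432]
eef_rot: [-0.001, 0.822, 0.569, 0.0]
ft_force: [0.3, -1.7, 0.1]
opening: 0.0603
```

```bash
python3 -c "
from h import *
plan([.4787,.1331,.22],107.2)"
```

```text
clock 1.8167 pos [0.4596 0.087  0.2432] q [ 0.058  0.256  1.696  0.002  1.191 -1.154] F [ 0.28 -1.7   0.06] open 0.0603
shift [49.8  1.7 23.2] rot [-3.000e-02 -9.000e-02 -3.779e+01]
```

>>> carry_out([
  [15,0,0,0,0,-7],
  [30,1,0,0,0,-14],
  [45,1,0,0,0,-21],
  [50,2,0,0,0,-28],
  [50,2,0,0,0,-35],
])

```text
clock: 2.23
tool_pos: [0.4794, 0.1343, 0.243]
eef_rot: [-0.001, 0.61, 0.793, 0.0]
ft_force: [0.2, -0.9, 0.6]
opening: 0.0599
```

```bash
python3 -c "
from h import *
import cv2
p=camera_params('wrist');im=grab_frame('wrist');
for X in ([.4787,.1331,.149],):print(proj('wrist',X,p))
cv2.imwrite('pics/w1.png',im[:,:,::-1])
im=grab_frame('side');cv2.imwrite('pics/s1.png',im[:,:,::-1])
import pickle;pickle.dump((p,state()),open('w1.pkl','wb'))
plan([.4787,.1331,.22],107.2)"
```

```text
(np.float64(315.6567772442329), np.float64(208.840346193836))
clock 2.3333 pos [0.4789 0.1334 0.243 ] q [ 0.15   0.298  1.632  0.002  1.213 -1.676] F [-0.45 -0.82  0.03] open 0.0602
shift [-0.3 -0.3 23. ] rot [-0.03 -0.09 -2.58]
```

View pics/w1.png

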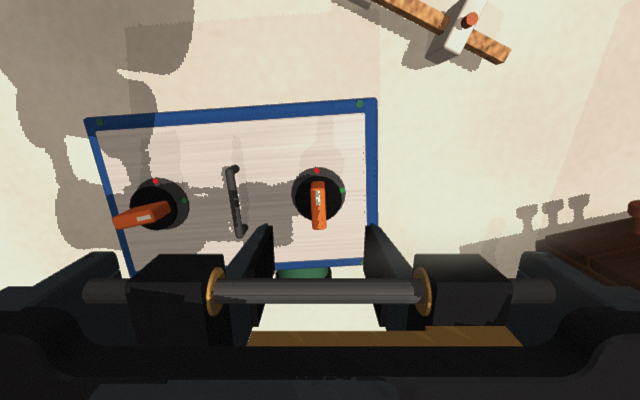

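```bash
python3 -c "
import cv2
t=cv2.imread('pics/w1.png');x0,y0=285,155
a=cv2.resize(t[y0:y0+85,x0:x0+70],None,fx=7,fy=7,interpolation=cv2.INTER_CUBIC)
for k in range(0,90,10):
    cv2.putText(a,str(x0+k),(k*7,10),0,.35,(255,0,0),1);cv2.putText(a,str(y0+k),(0,k*7+4),0,.35,(255,0,0),1)
cv2.imwrite('pics/zw1.png',a)"
```

```text
(no output)
```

View pics/zw1.png

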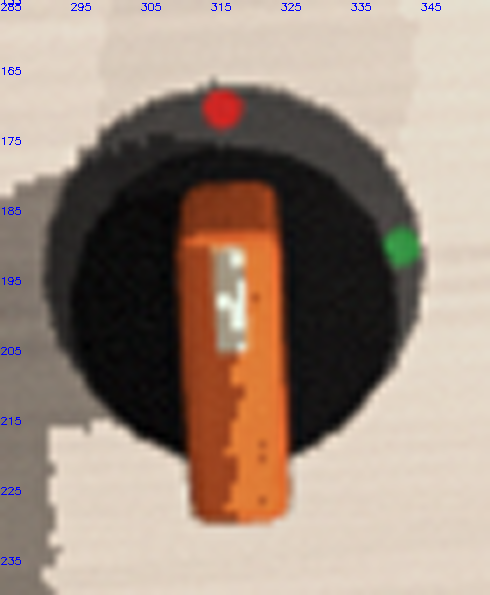

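```bash
python3 -c "
from h import *
import pickle
p,s=pickle.load(open('w1.pkl','rb'));print(s['tool_pos'])
def at(x,y,z=.149):
    o,d=ray('wrist',285+x/7-.43,155+y/7-.43,p);return o+d*(z-o[2])/d[2]
c=[at(*k) for k in((180,235),(282,232),(290,522),(190,522))]
print(np.array(c),np.mean(c,0))
for a,b in((3,0),(2,1),(1,0),(2,3)):
  d=c[a]-c[b];print(np.linalg.norm(d),np.degrees(np.arctan2(d[1],d[0])))
b=[ray('wrist',u,v,p) for u,v in((97,121),(376,100))]
b=[o+d*(.09-o[2])/d[2] for o,d in b];d=b[1]-b[0];print(b,np.linalg.norm(d),np.degrees(np.arctan2(d[1],d[0])))
"
```

```text
[0.47892666 0.13339842 0.24303604]
[[0.46060816 0.12326898 0.149     ]
 [0.45679774 0.1361164  0.149     ]
 [0.49601238 0.14789937 0.149     ]
 [0.49951502 0.13461844 0.149     ]] [0.47823332 0.1354758  0.149     ]
0.04052843402003091 16.262408920442407
0.04094663362406093 16.724139068223224
0.013400578203355948 106.51983755058625
0.013735048021701356 104.77442657882428
[array([ 0.46181518, -0.11108255,  0.09      ]), array([0.36638171, 0.16803126, 0.09      ])] 0.2949780822077706 108.87637828502794
```

```bash
python3 -c "
from h import *
plan([.4784,.1346,.134],106.6)"
```

```text
clock 2.3333 pos [0.4789 0.1334 0.243 ] q [ 0.15   0.298  1.632  0.002  1.213 -1.676] F [-0.45 -0.82  0.03] open 0.0602
shift [  1.1  -0.2 109. ] rot [-0.03 -0.09 -1.98]
```

>>> carry_out([
  [1,0,25,0,0,-2],
  [1,0,50,0,0,-2],
  [1,0,75,0,0,-2],
  [1,0,95,0,0,-2],
  [1,0,100,0,0,-2],
], jaw=50)

```text
clock: 2.75
tool_pos: [0.477, 0.134, 0.1405]
eef_rot: [-0.002, 0.599, 0.8, -0.001]
ft_force: [-1.8, 0.5, -0.1]
opening: 0.0498
```

```bash
python3 -c "
from h import *
import cv2
p=camera_params('wrist');im=grab_frame('wrist');
cv2.imwrite('pics/w2.png',im[:,:,::-1])
im=grab_frame('side');cv2.imwrite('pics/s2.png',cv2.resize(im[180:360,230:470,::-1],None,fx=3,fy=3,interpolation=2))
plan([.4784,.1346,.134],106.6)"
```

```text
clock 2.85 pos [0.4781 0.1342 0.1426] q [ 0.152  0.429  1.758  0.002  0.958 -1.706] F [0.38 0.42 0.91] open 0.05
shift [0.2 0.4 8.6] rot [-0.14 -0.11 -0.17]
```

View pics/w2.png

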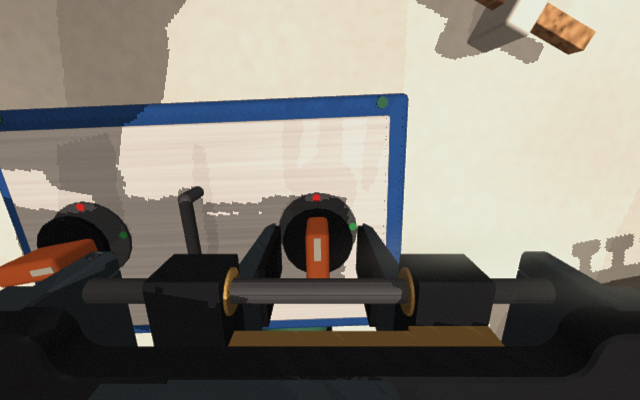

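View pics/s2.png

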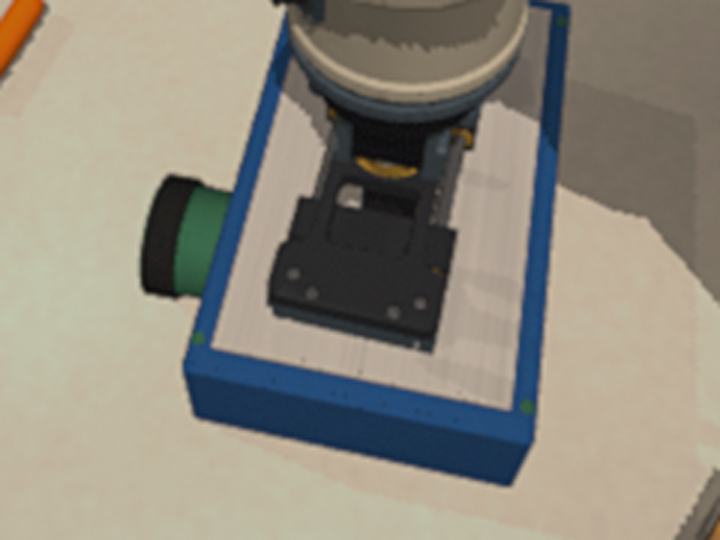

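The wrist view shows the wing centred between the fingers: wing at u≈317, fingers at about 275 and 362. Next I lower the gripper and close it.

>>> carry_out([
  [0,0,5,0,0,0],
  [0,0,8,0,0,0],
  [0,0,8,0,0,0],
])

```text
clock: 3.1
tool_pos: [0.4783, 0.1342, 0.1348]
eef_rot: [-0.001, 0.599, 0.801, -0.0]
ft_force: [-1.0, -0.4, 0.8]
opening: 0.0499
```

>>> carry_out([
  [0,0,0,0,0,0],
  [0,0,0,0,0,0],
  [0,0,0,0,0,0],
  [0,0,0,0,0,0],
  [0,0,0,0,0,0],
], jaw=0)

```text
clock: 3.52
tool_pos: [0.4783, 0.1342, 0.135]
eef_rot: [-0.001, 0.599, 0.801, -0.0]
ft_force: [-0.0, -0.4, 0.3]
opening: 0.0192
```

```bash
python3 -c "
from h import *
plan([.4784,.1346,.134],106.6)"
```

```text
clock 3.5167 pos [0.4783 0.1342 0.135 ] q [ 0.152  0.44   1.766  0.002  0.938 -1.705] F [-0.02 -0.37  0.33] open 0.0192
shift [0.3 0.2 1. ] rot [-0.09 -0.1  -0.22]
```

>>> carry_out([
  [0,0,0,0,0,0],
  [0,0,0,0,0,0],
  [0,0,0,0,0,0],
  [0,0,0,0,0,0],
])

```text
clock: 3.85
tool_pos: [0.4784, 0.1339, 0.135]
eef_rot: [-0.001, 0.599, 0.801, -0.0]
ft_force: [0.1, -5.8, 0.3]
opening: 0.0142
```

>>> carry_out([
  [0,0,4,0,0,0],
  [0,0,8,0,0,0],
  [0,0,12,0,0,0],
  [0,0,12.5,0,0,0],
  [0,0,12.5,0,0,0],
])

```text
clock: 4.27
tool_pos: [0.4784, 0.1338, 0.1227]
eef_rot: [-0.001, 0.599, 0.801, -0.0]
ft_force: [-1.1, -2.5, 11.0]
opening: 0.0137
```

>>> carry_out([
  [0,0,0,0,0,6],
  [0,0,0,0,0,12],
  [0,0,0,0,0,18],
  [0,0,0,0,0,24],
  [0,0,0,0,0,30],
])

```text
clock: 4.68
tool_pos: [0.4785, 0.1339, 0.1231]
eef_rot: [-0.001, 0.788, 0.616, -0.0]
ft_force: [-2.2, -1.0, 9.3]
opening: 0.0141
```

```bash
python3 -c "
from h import *
plan([.4784,.1338,.1225],26.6);print(state()['ft_torque'])"
```

```text
clock 4.6833 pos [0.4785 0.1339 0.1231] q [ 1.520e-01  4.580e-01  1.778e+00  1.000e-03  9.070e-01 -1.177e+00] F [-2.23 -1.02  9.34] open 0.0141
shift [-0.1 -0.   0.6] rot [-9.000e-02  2.000e-02  4.949e+01]
[0.02773044 0.36307557 0.02468189]
```

>>> carry_out([
  [0,0,0.3,0,0,6],
  [0,0,0.5,0,0,12],
  [0,0,0.5,0,0,18],
  [0,0,0.5,0,0,24],
  [0,0,0.5,0,0,30],
])

```text
clock: 5.1
tool_pos: [0.4786, 0.1341, 0.123]
eef_rot: [-0.001, 0.921, 0.389, -0.0]
ft_force: [-2.2, 0.2, 9.2]
opening: 0.0142
```

```bash
python3 -c "
from h import *
plan([.4784,.1338,.1225],26.6);print(state()['ft_torque'])"
```

```text
clock 5.1 pos [0.4786 0.1341 0.123 ] q [ 1.520e-01  4.580e-01  1.778e+00  1.000e-03  9.060e-01 -6.480e-01] F [-2.2   0.23  9.2 ] open 0.0142
shift [-0.4  0.   0.5] rot [-0.08  0.   19.19]
[0.01961145 0.29020531 0.02853994]
```

>>> carry_out([
  [0,0,0.3,0,0,6],
  [0,0,0.5,0,0,12],
  [0,0,0.5,0,0,18],
  [0,0,0.5,0,0,20],
  [0,0,0.5,0,0,20],
])

```text
clock: 5.52
tool_pos: [0.4787, 0.1342, 0.123]
eef_rot: [-0.001, 0.975, 0.222, -0.0]
ft_force: [-2.3, -1.4, 10.7]
opening: 0.0139
```

```bash
python3 -c "
from h import *
plan([.4784,.1338,.130],26.6);print(state()['ft_torque'])"
```

```text
clock 5.5167 pos [0.4787 0.1342 0.123 ] q [ 0.152  0.458  1.778  0.002  0.905 -0.296] F [-2.3  -1.36 10.68] open 0.0139
shift [-0.5  0.2 -7. ] rot [-0.07 -0.01 -0.99]
[-0.1699378  0.2591937  0.0019642]
```

>>> carry_out([
  [0,0,-2,0,0,0],
  [0,0,-4,0,0,0],
  [0,0,-6,0,0,0],
  [0,0,-7,0,0,0],
  [0,0,-7,0,0,0],
])

```text
clock: 5.93
tool_pos: [0.4787, 0.1342, 0.1302]
eef_rot: [-0.001, 0.975, 0.222, 0.0]
ft_force: [-1.2, -2.1, 3.6]
opening: 0.0141
```

>>> carry_out([
  [0,0,0,0,0,0],
  [0,0,0,0,0,0],
  [0,0,0,0,0,0],
  [0,0,0,0,0,0],
  [0,0,0,0,0,0],
], jaw=50)

```text
clock: 6.35
tool_pos: [0.4787, 0.1342, 0.1301]
eef_rot: [-0.001, 0.975, 0.222, 0.0]
ft_force: [-0.2, 0.8, 0.4]
opening: 0.0443
```

>>> carry_out([
  [0,0,-15,0,0,0],
  [0,0,-40,0,0,0],
  [0,0,-70,0,0,0],
  [0,0,-100,0,0,0],
  [0,0,-130,0,0,0],
])

```text
clock: 6.77
tool_pos: [0.4784, 0.134, 0.2614]
eef_rot: [-0.001, 0.975, 0.222, -0.0]
ft_force: [0.5, 0.1, -0.1]
opening: 0.0498
```

>>> carry_out([
  [0,35,0,0,0,0],
  [0,70,0,0,0,0],
  [0,105,0,0,0,0],
  [0,130,0,0,0,0],
  [0,130,0,0,0,0],
])

```text
clock: 7.18
tool_pos: [0.5365, 0.0131, 0.2611]
eef_rot: [-0.0, 0.975, 0.22, 0.0]
ft_force: [-0.6, -0.1, -0.8]
opening: 0.0503
```

```bash
python3 -c "
from h import *
import cv2
plan([.4784,.1338,.130],26.6)
for n in('top','side','wrist'):
  im=grab_frame(n)[:,:,::-1];cv2.imwrite('pics/%s9.png'%n,im)
"
```

```text
clock 7.1833 pos [0.5365 0.0131 0.2611] q [-0.087  0.336  1.517  0.     1.289 -0.531] F [-0.58 -0.07 -0.77] open 0.0503
shift [  -0.6 -134.   131.2] rot [-0.   -0.02 -1.15]
```

View pics/side9.png

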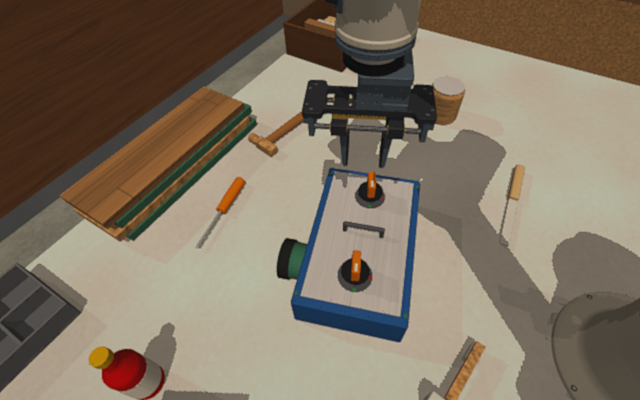

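View pics/wrist9.png

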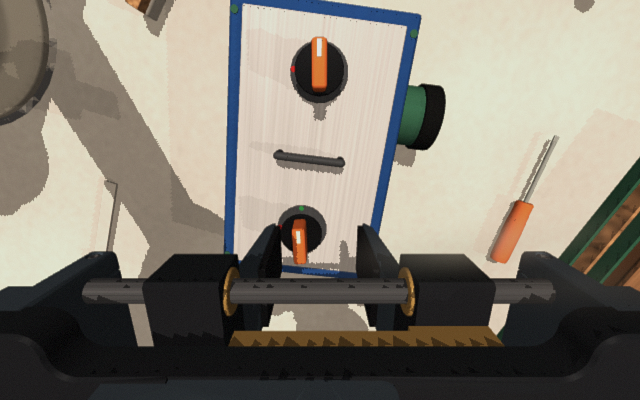

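View pics/top9.png

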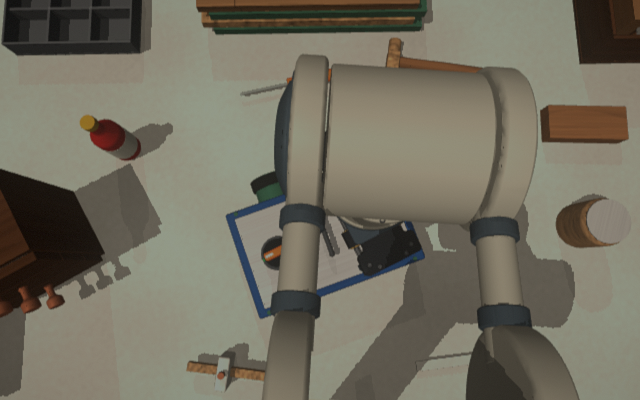

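Both wings now lie along the long side: the turned stud is at side (356,265), the mate at (371,185). I'll check the seated height and angle.

```bash
python3 -c "
import cv2
s=cv2.imread('pics/side9.png');w=cv2.imread('pics/wrist9.png');h=[]
for t,x0,y0 in((s,330,240),(w,290,25)):
    a=cv2.resize(t[y0:y0+80,x0:x0+56],None,fx=7,fy=7,interpolation=cv2.INTER_CUBIC)
    for k in range(0,80,10):
        cv2.putText(a,str(x0+k),(k*7,10),0,.35,(255,0,0),1);cv2.putText(a,str(y0+k),(0,k*7+4),0,.35,(255,0,0),1)
    h.append(a)
cv2.imwrite('pics/z9.png',cv2.hconcat(h))"
```

```text
(no output)
```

View pics/z9.png

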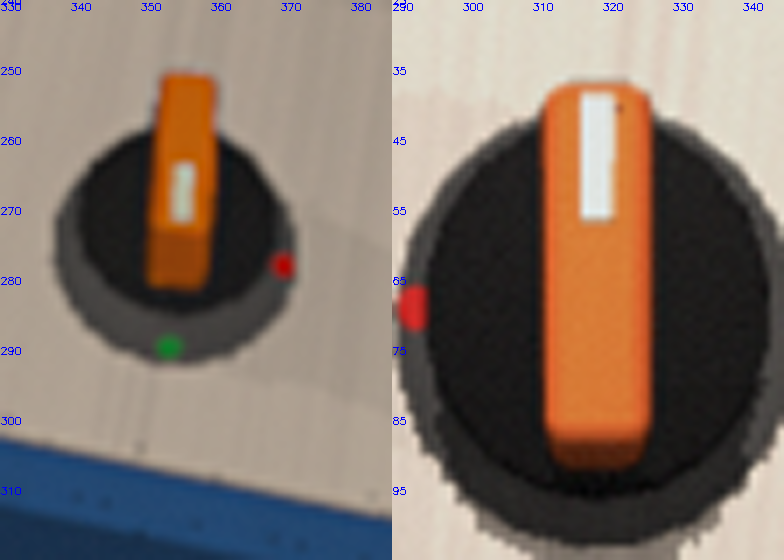

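```bash
python3 -c "
from h import *
p=camera_params('wrist')
print(tri(ray('side',355.9,261.2),ray('wrist',318.9,61.7)))
for z in (.139,.144,.149): print(z,proj('side',[.4786,.1338,z]))
o,d=ray('side',355.9,261.2)
o,d=ray('wrist',318.7,37.4,p);a=o+d*(.144-o[2])/d[2];o,d=ray('wrist',318.9,86,p);b=o+d*(.144-o[2])/d[2];print(np.linalg.norm(a-b),np.degrees(np.arctan2(*(a-b)[[1,0]])))
plan([.4784,.1338,.130],26.6)"
```

```text
(array([0.4782069 , 0.13581195, 0.14991263]), np.float64(0.00028149048209705825))
0.139 (np.float64(355.8222912524147), np.float64(263.2614685219627))
0.144 (np.float64(355.97172975099625), np.float64(261.83223409139686))
0.149 (np.float64(356.12317177789845), np.float64(260.3838378538951))
0.03900579341891307 115.82316395383148
clock 7.3333 pos [0.5343 0.017  0.2611] q [-0.081  0.334  1.52   0.002  1.289 -0.528] F [-1.18  0.51  0.49] open 0.0502
shift [ 1.000e-01 -1.293e+02  1.313e+02] rot [-0.12  0.02 -1.02]
```

```bash
python3 -c "
from h import *
import cv2
plan([.4784,.1338,.130],26.6)
p=camera_params('wrist');w=grab_frame('wrist')[:,:,::-1]
print(p['cam_to_world'].tolist() if hasattr(p['cam_to_world'],'tolist') else p['cam_to_world'])
x0,y0=290,25
a=cv2.resize(w[y0:y0+85,x0:x0+60],None,fx=7,fy=7,interpolation=cv2.INTER_CUBIC)
cv2.imwrite('pics/z10.png',a)
for n,im,r in(('w',w,(290,25,70,90)),('s9',cv2.imread('pics/side9.png'),(330,240,60,60)),('s0',cv2.imread('pics/side0.png'),(325,240,60,60))):
  x,y,ww,hh=r;c=cv2.cvtColor(np.ascontiguousarray(im[y:y+hh,x:x+ww]),cv2.COLOR_BGR2GRAY);
  m=((c<38)*255).astype('uint8');k=max(cv2.findContours(m,cv2.RETR_EXTERNAL,cv2.CHAIN_APPROX_NONE)[0],key=len)
  b=cv2.boundingRect(k);print(n,b[0]+x,b[1]+y,b[2],b[3],'bottom',b[1]+y+b[3])
print([proj('side',[.4787,.1335,z])[1] for z in (.115,.110,.105)])
"
```

```text
clock 7.3333 pos [0.5343 0.017  0.2611] q [-0.081  0.334  1.52   0.002  1.289 -0.528] F [-1.18  0.51  0.49] open 0.0502
shift [ 1.000e-01 -1.293e+02  1.313e+02] rot [-0.12  0.02 -1.02]
[[0.9022344257477907, -0.4130199661598016, -0.12404655798895708, 0.4987684185420234], [0.43124544615140553, 0.8636768230984404, 0.26094005138394755, 0.09289613403422808], [-0.0006373140721359574, -0.2889236106584894, 0.9573519420959212, 0.41780746743541386], [0.0, 0.0, 0.0, 1.0]]
w 295 45 49 58 bottom 103
s9 341 259 28 26 bottom 285
s0 341 265 29 19 bottom 284
[np.float64(269.70061631113697), np.float64(271.026513833346), np.float64(272.33563030120365)]
```

View pics/z10.png

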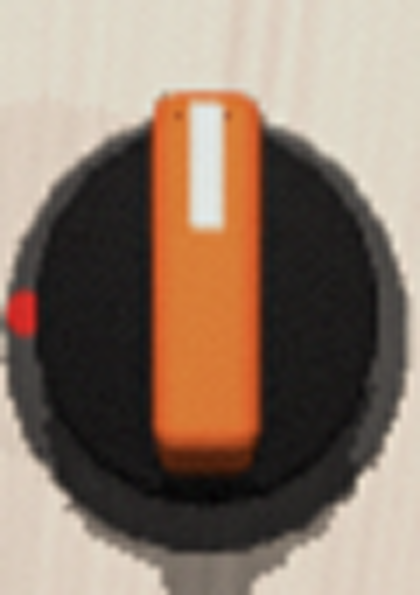

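```bash
python3 -c "
from h import *
print(tri(ray('side',355.9,261.2),ray('wrist',319.0,63.2)))
p=camera_params('wrist');print([proj('wrist',[.4787,.1345,z],p) for z in (.139,.144,.149)])
s=state();print(s['clock'],s['ft_force'],sign_off())"
```

```text
(array([0.47844414, 0.13534585, 0.14892794]), np.float64(0.0003337426254893483))
[(np.float64(318.578896905622), np.float64(66.34401067520275)), (np.float64(318.5767202673011), np.float64(65.3306633210695)), (np.float64(318.5744583011964), np.float64(64.27759109252102))]
the job is handed in; nothing more can be done
7.3833 [ 0.95561661  0.54255947 -0.49452315] None
```

The open stud looks locked and the job is handed in at about 7.4 s of the 32 s. One height check disagreed, so the locked depth is not fully confirmed.

I gripped the wing of the stud nearer the robot's left (about x 0.478, y 0.134). I pushed it in about 12 mm, turned it about 81° clockwise, let it rise 7 mm while held, then released it and backed off.

**What agrees:**
- **Push and turn:** the force while pushed in was 9 to 11 N, and the turning torque stayed at 0.03 N m or less. Both match the given spring and friction.
- **Grip:** the wing stayed held at 14 mm through the turn.
- **Angle:** the pictures show the wing along the long side with its white mark on the green dot. From its measured yaw, it turned about 80.6° (1.41 rad).
- **Other stud:** it was not touched and still lies along the long side.
- **Clear of everything:** the gripper is open and well above the cover, and the force reads about zero.

**What disagrees:** the locked height from the cameras is ambiguous.
- **Single side view:** the wing top dropped about 1.2 pixels, or about 4 mm, where 5 mm was expected.
- **Side and wrist views together:** these put the wing top at 0.149 m instead of the expected 0.144 m. That is about the same height as before the push, and 5 mm is more than the stated 2 mm calibration error.

I relied on the side view together with the force and position at release. The gripper rose to the expected notch height (5 mm in) with the spring still pushing up 3.6 N.

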